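Press the wide caddy lid shut

ROBOT

A 7-joint arm with a two-finger parallel gripper is mounted at the origin on the work surface. World frame = base frame: x ahead of the robot, y to its left, z up, the work surface at z = 0. Lengths are in m, angles in rad, forces in N, time in s.
With the tool pointing down it reaches from about 0.425 to 0.875 m from the base axis. Payload 4.7 kg.
Tool frame: the origin (TCP) lies on the centre line of the jaws, within the pads' length; the fingertips stand 8 mm ahead of it and the grasp point (between the pads) lies 11 mm behind it; z points along the fingers, y is the direction in which the jaws open and shut (so a half turn about z gives the same grasp; the last joint's range is limited). The gripper opens to 87 mm and grips with 3 to 60 N. Pads are 19 mm wide; open, the fingers measure 117 mm over their backs; the gripper's body (75 mm by 190 mm) begins 51 mm behind the grasp point.
Start: joints at [1.223, 0.321, -0.07, 1.45, 0.023, 1.371, -0.057], TCP at [0.23, -0.608, 0.231] pointing down, gripper open.
Joint ranges: [-2.86, 2.86], [-0.3, 2.09], [-1.38, 1.24], [0.06, 2.45], [-1.56, 4.7], [0.09, 2.05], [-2.69, 2.69]. Speed limits (rad/s): [2.57, 2.57, 3.14, 3.14, 3.14, 3.14, 3.14].

INTERFACE

Orientations are given as a rotation vector (axis times angle).
In Python, from bench import ctrl, cams, workorder gives the robot as it stands. The module is installed in compiled form; this text tells all that it offers.
- The arm moves only by the tool carry_out, never from a script. Its argument "rows" is a list of rows, each an object with "offset": the shift along the tool's x, y, z in m, a list of three; "rot": the turn, a rotation vector about the tool's x, y, z in degrees, a list of three; "gripper": the opening, from 0 (shut) to 1 (fully open). In form: [{"offset": [dx, dy, dz], "rot": [rx, ry, rz], "gripper": gripper}, ...]. A call has 1 to 10 rows; each row shifts and turns the commanded pose from where the row before left it, along the tool's axes as they then stand; what a row does not reach is not made up. A row lasts 1/8 s, in which the tool goes at most 62.5 mm and 10.7 degrees, less where a joint would pass 70% of its speed; a pose out of reach is approached as far as the arm can. A call is refused whole if a number of a shift passes 0.0625 or a number of a turn 10.7, either way. A call with a gripper value outside its range is refused whole. The fingers move at their own pace and stop on an object; "grip_force" is the grip in N (left out, the last holds). Time passes only in rows, so rows that do not move let the fingers close. It gives the time, the measured TCP pose, the force and the opening at its end, in the units of the state.
- ctrl.get_state(): the state, without advancing time (a new reading comes with each control period).
- cams.get_image(name): name is "scene" or "top"; returns a dict with "img" (420x560x3 uint8, red, green, blue), "vfov" (degrees; the focal length in pixels is half the picture's height over the tangent of half this angle, whatever the lens; pixels are square), "cx", "cy" (the principal point, pixels), "k1" (the pictures are not rectified: a ray, as slopes to the right and down, at radius r is drawn at 1 + k1 r^2 times it, then the intrinsics apply), "R" (3x3) and "t" (3): a world point X has camera coordinates R X + t. Camera axes: x right, y down, z forward; pixel columns grow to the right and rows downward; lengths in m; the calibration is good to about 2 mm. A picture is of the moment at which its call begins. There is no depth.
- workorder.close_job(): hands the job in, once; it reports no verdict.
The state is a dict: "time": time; "joint_positions": joint angles; "qd": joint speeds; "joint_torque": joint torques, N m; "position": TCP position; "tool_rot": TCP orientation; "ft_force": force on the tool from outside, world axes, zero at the start; "torque": the same for the moment, N m; "grip_width": opening from 0.0 (shut) to 1.0 (fully open).
Only numpy, scipy, OpenCV 4.12 (cv2) and the standard library are available. Lean on these libraries where they do the work, as an engineer would, in place of code of your own. Each camera call takes 0.05 s, during which the arm holds its last target.

TASK

On the spare parts bench, push the wide flip-top lid of the clear screw caddy shut with the fingertips: swing it over and press it gently down until it is fully home, then withdraw. Leave the two narrow lids standing open just as they are, do not pick up, tip or shift the caddy, and leave the insulator, door knob, scraper and clamp alone.

Things in the scene. Friction and masses are not known exactly. Their poses are not given: they have to be found in the camera images.
- caddy: Clear plastic screw caddy, three compartments in a row, standing loose; 0.7 to 1.2 kg with stock. 58 mm deep (x), 240 mm long (y), 42 mm high to the rim. Origin at the centre of its underside; z up, +x to the back rim with the hinges, +y to the end with the wide compartment. Front (-x, thumb lips) faces the robot within 32 degrees.
- wide_lid (a joint): Angle of the wide lid at its hinge: 0 = shut, resting on the rim (hard stop), 1.57 = upright, 1.95 = leaning back on its stop. Starts between 1.0 and 1.8. The hinge is slightly stiff (0.03 N m, below 1 N at the edge), so the lid stays where it is left; no spring, no catch force. Once shut, the thin panel bends a little under a fingertip: about 4 N per mm 44 mm from the hinge.
- wide_lid_hinge (a point): Middle of the wide lid's hinge line, on the back rim, 42 mm above the bench and 29 mm behind the caddy's centre. Its y axis runs along the hinge line; its axes turn with the lid and equal the caddy's when the lid is shut (-x then points from the hinge to the front edge).
- wide_lid_edge (a point): Middle of the wide lid's free edge on its outer (upper) face, 62 mm from the hinge line. The lid is 110 mm along the hinge, 3 mm thick, 65 mm from hinge to lip; its middle is 62 mm towards +y from the caddy's centre and 58 mm from the next lid. Upright lids reach about 107 mm above the bench.
- narrow_lid_inner (a joint): Angle of the narrow lid (59 mm along the hinge) next to the wide one, same meaning; stands open, 0.8 to 1.8 at the start, and must stay so.
- narrow_lid_outer (a joint): Angle of the narrow lid (59 mm along the hinge) at the far end from the wide one, same meaning; stands open, 0.8 to 1.8 at the start, and must stay so.
- narrow_lid_inner_edge (a point): Middle of the free edge of the narrow lid next to the wide one, on its outer face.
- narrow_lid_outer_edge (a point): Middle of the free edge of the narrow lid at the end of the caddy, on its outer face.
- insulator: Green glazed ceramic pin insulator with two sheds, 88 mm across, 104 mm high, standing loose. Origin at the centre of its underside.
- door_knob: Black plastic door knob standing on its round rose, 62 mm across, 65 mm high, loose. Origin at the centre of its underside.
- scraper: Stainless putty scraper with black handle lying flat to the right of the caddy's front, about 212 mm long, blade 80 mm wide at its edge, 18 mm thick, loose. Origin on the underside near where blade meets handle; the blade points along its +x.
- clamp: Grey iron hold-down clamp bolted to the bench to the left, with a black lobed turning knob on an upright spindle; about 95 mm by 55 mm, 170 mm high. Origin at the underside of its base, near the middle.
Things that resemble listed ones, but are neither listed nor needed, are in the scene too. There is more than one size of the caddy; the one meant has the size given above.

How it is judged:
By the outcome, as a careful person would: the job done as asked, in the order asked, and still so for the second after the job is handed in, with the robot touching nothing.
It also fails if it takes over 38 s, if anything falls off the work surface, if the arm or the gripper's body presses on something with over 40 N, if the wrist force passes 120 N, or if a joint passes its speed limit or range.

## Working session

There is one attempt and no reset: what is moved stays moved. The work goes in short steps, Python scripts to look and compute and a tool call to move; the robot and the scene stay as the last step left them, time stands still between calls to the robot, and variables do not carry over. Pictures are saved under pics/ and viewed, and the job is handed in when it is done.

Besides the shell and the picture viewer there is one more tool, called after ">>>" by a JSON object that holds its "fn" and its "kwargs". carry_out: Moves the arm, as the interface text tells. Its arguments: {"type":"object","properties":{"rows":{"type":"array"},"grip_force":{"type":"number"}},"required":["rows"]}

```bash
mkdir -p pics; python3 - <<'E'
from bench import ctrl,cams
import cv2,pickle
for n in("scene","top"):
    d=cams.get_image(n);cv2.imwrite(f"pics/{n}0.png",d["img"][:,:,::-1]);pickle.dump(d,open(f"{n}0.pkl","wb"))
    print(n,d["vfov"],d["cx"],d["cy"],d["k1"],d["R"],d["t"])
s=ctrl.get_state();print(s)
E
```

```text
scene 55.77013585625796 277.4462221885568 210.25346675420275 -0.06973415238394226 [[ 0.80029743  0.59945952  0.01312622]
 [ 0.51524091 -0.67633649 -0.52639885]
 [-0.30667707  0.42803882 -0.85013643]] [-0.46192612 -0.24233911  1.14232068]
top 49.54507293350937 286.85307792309544 209.36731363906313 -0.025726806933851116 [[-0.0156109  -0.99976956  0.01473504]
 [-0.98797819  0.01315658 -0.15403246]
 [ 0.1538031  -0.01696248 -0.98795591]] [0.01736671 0.60106787 1.19794586]
{'time': 0.1, 'joint_positions': array([ 1.22308608,  0.32173909, -0.07010299,  1.45160156,  0.02259925,
        1.3707692 , -0.05690152]), 'qd': array([ 1.03001887e-04, -3.17861229e-04,  1.38227856e-03, -2.35002175e-03,
        1.14754217e-04, -4.25502084e-05, -4.57636732e-04]), 'joint_torque': array([-2.25630629e-04, -4.92572701e+01, -4.05794727e-01, -3.13397741e+01,
       -6.42140536e-02,  3.96129827e-02,  3.35667494e-05]), 'position': array([ 0.22987033, -0.60746812,  0.22955298]), 'tool_rot': array([-3.08865680e+00, -5.65001253e-01,  6.23645643e-04]), 'ft_force': array([0.76326052, 0.02415735, 0.1125646 ]), 'torque': array([0.01046108, 0.02466937, 0.02249046]), 'grip_width': 1.0011777610614945}
```

View pics/scene0.png

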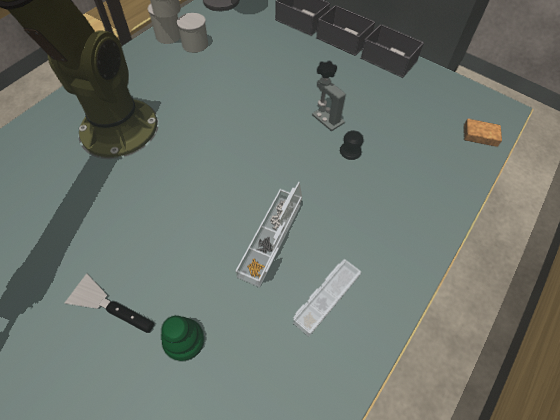

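View pics/top0.png

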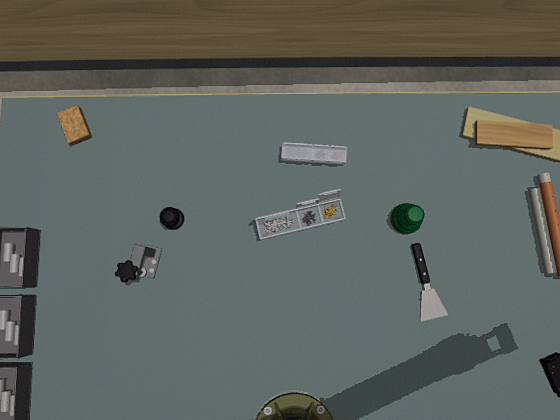

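Candidates for the caddy are the stocked box with standing lids (top 300,215; scene 270,235) and the whitish box behind it (top 314,153; scene 327,296). I'll crop and measure both.

```bash
cat > h.py <<'E'
import numpy as np,cv2,pickle
def K(d):
    f=210/np.tan(np.radians(d["vfov"])/2)
    return np.array([[f,0,d["cx"]],[0,f,d["cy"]],[0,0,1.]])
def proj(d,X):
    X=np.atleast_2d(X);c=X@np.array(d["R"]).T+d["t"];s=c[:,:2]/c[:,2:]
    s=s*(1+d["k1"]*(s**2).sum(1,keepdims=True));k=K(d)
    return s*k[0,0]+k[:2,2]
def ray(d,uv):
    s=cv2.undistortPoints(np.array(uv,float).reshape(-1,1,2),K(d),np.array([d["k1"],0,0,0.])).reshape(-1,2)
    R=np.array(d["R"]);c=-R.T@d["t"]
    return c,np.c_[s,np.ones(len(s))]@R
def onplane(d,uv,z):
    c,v=ray(d,uv);return c+v*((z-c[2])/v[:,2])[:,None]
def crop(d,x0,y0,w,h,k,fn,pts=[]):
    im=cv2.resize(d["img"][y0:y0+h,x0:x0+w,::-1],None,fx=k,fy=k,interpolation=cv2.INTER_CUBIC)
    for i,p in enumerate(pts):
        q=((p[0]+.5-x0)*k,(p[1]+.5-y0)*k);cv2.circle(im,(int(q[0]),int(q[1])),2,(0,0,255),-1)
    cv2.imwrite(fn,im)
E
python3 - <<'E'
from h import *
t=pickle.load(open("top0.pkl","rb"));s=pickle.load(open("scene0.pkl","rb"))
crop(t,240,130,120,120,6.6,"pics/tc.png") if 0 else crop(t,240,130,125,90*125//120+27,5,"pics/tc.png")
crop(s,225,170,145,165,3.6,"pics/sc.png")
E
```

```text
(no output)
```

View pics/tc.png

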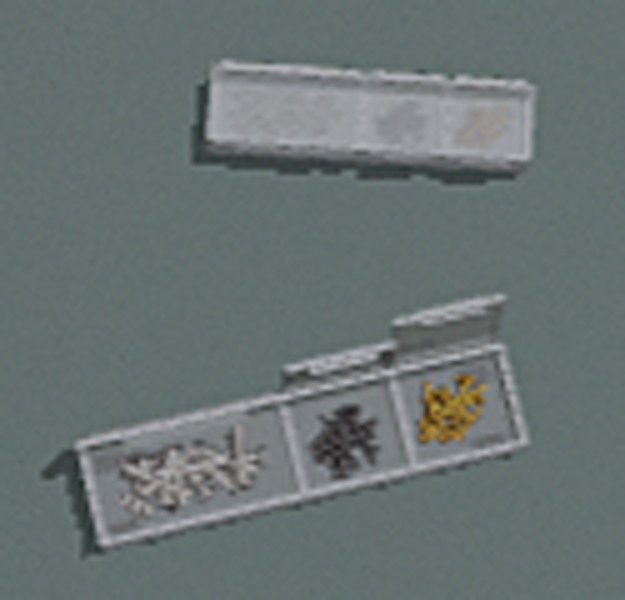

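View pics/sc.png

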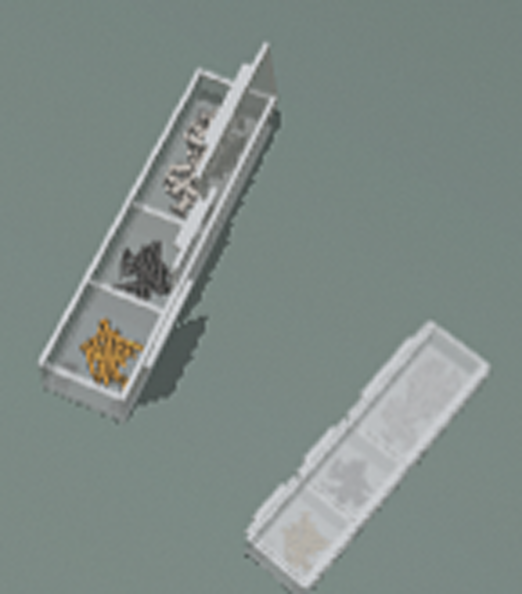

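The crop shows the stocked box with one wide lid and two narrow lids standing open. The other box is already shut and looks smaller. Next I'll fit the pose and the lid angles.

```bash
cat > fit.py <<'E'
from h import *
from scipy.optimize import least_squares
t=pickle.load(open("top0.pkl","rb"));s=pickle.load(open("scene0.pkl","rb"))
def tc(p,x0=240,y0=130,k=5): return np.array(p)/k+[x0,y0]-0.5
def scp(p): return np.array(p)/3.6+[225,170]-0.5
T=tc([(80,440),(503,347),(525,442),(105,545)])
P=onplane(t,T,.042);print(P.round(4))
for i in range(4):print(np.linalg.norm(P[i]-P[i-1]).round(4))
O=onplane(t,tc([(215,66),(535,88),(528,160),(208,143)]),.042)
for i in range(4):print('other',np.linalg.norm(O[i]-O[i-1]).round(4))
S=scp([(200,70),(275,97),(125,397),(40,367)])  # LF(front +y), LB, RB, RF
loc=lambda x,y,z:np.array([x,y,z])
C={'LB':(.029,.12,.042),'RB':(.029,-.12,.042),'RF':(-.029,-.12,.042),'LF':(-.029,.12,.042)}
def W(p,l):
    c,q=np.cos(p[2]),np.sin(p[2]);l=np.atleast_2d(l)
    return np.c_[p[0]+c*l[:,0]-q*l[:,1],p[1]+q*l[:,0]+c*l[:,1],l[:,2]]
Lt=np.array([C[k] for k in('LB','RB','RF','LF')]);Ls=np.array([C[k] for k in('LF','LB','RB','RF')])
f=lambda p:np.r_[(proj(t,W(p,Lt))-T).ravel(),(proj(s,W(p,Ls))-S).ravel()]
r=least_squares(f,[P[:,0].mean(),P[:,1].mean(),.2]);p=r.x
if __name__=="__main__":
    print(p,np.degrees(p[2]));print(r.fun.round(1))
    def lid(a,y0,y1,R=.065):  # outline: hinge & edge
        return W(p,[(.029-rr*np.cos(a),y,.042+rr*np.sin(a)) for rr in(0,R) for y in(y0,y1)])
    im={}
    for n,d,x0,y0,w,h,k in(("t",t,240,150,125,110,6),("s",s,225,165,80,130,4.6)):
        b=cv2.resize(d["img"][y0:y0+h,x0:x0+w,::-1],None,fx=k,fy=k,interpolation=cv2.INTER_CUBIC)
        for a,col in((1.0,(0,0,255)),(1.3,(0,255,255)),(1.57,(0,255,0)),(1.8,(255,0,0))):
            for y0_,y1_ in((.007,.117),):
                q=(proj(d,lid(a,y0_,y1_))+.5-[x0,y0])*k
                cv2.polylines(b,[q[[0,2,3,1]].astype(int)],False,col,1)
        cv2.imwrite(f"pics/fit_{n}.png",b)
E
python3 fit.py
```

```text
[[ 0.5806  0.0947  0.042 ]
 [ 0.6292 -0.1388  0.042 ]
 [ 0.5762 -0.1492  0.042 ]
 [ 0.5228  0.0814  0.042 ]]
0.0592
0.2385
0.0541
0.2366
other 0.0448
other 0.1804
other 0.042
other 0.1793
[ 0.57601786 -0.02689422  0.22138192] 12.684249392312033
[-0.7  1.  -0.5 -0.5  0.5  0.7 -0.9  0.6 -0.1  0.1  0.7  0.7  0.1  1.6
 -0.2 -0.4]
```

View pics/fit_t.png

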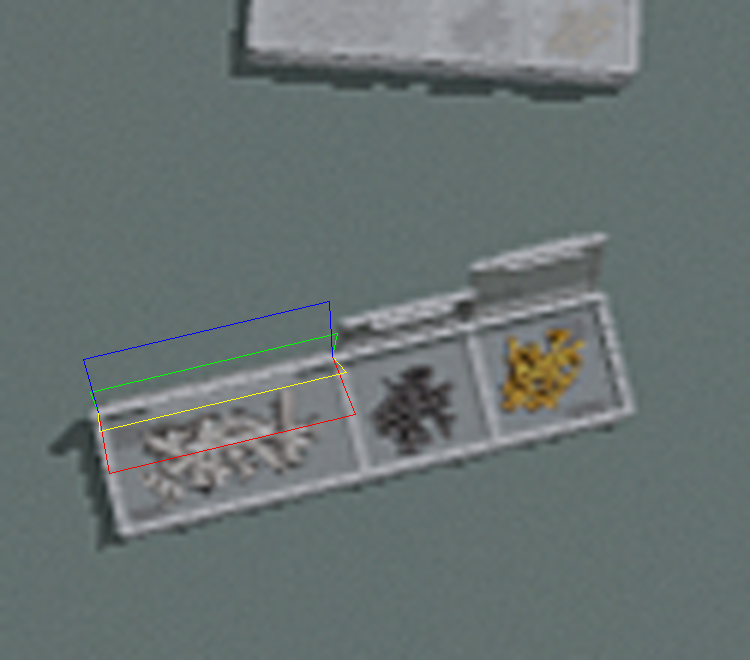

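View pics/fit_s.png

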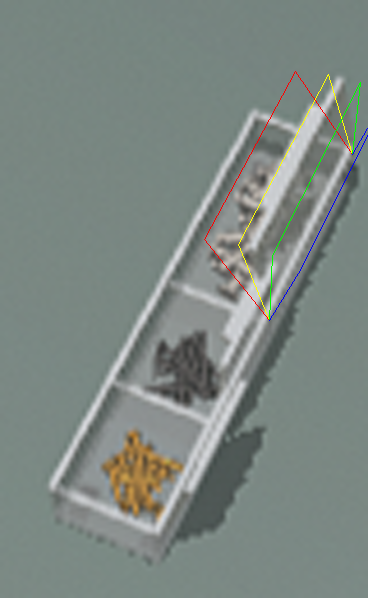

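Measured sizes confirm the choice: the stocked box is about 238 x 57 mm, the other only 180 x 43 mm. The wide lid stands at about 1.4. I'll turn the tool first so its jaw axis lies across the hinge and the gripper body stays clear of the narrow lids, closing the fingers as it turns.

>>> {"fn": "carry_out", "kwargs": {"rows": [{"offset": [0, 0, -0.01], "rot": [0, 0, -10.2], "gripper": 0}, {"offset": [0, 0, 0], "rot": [0, 0, -10.2], "gripper": 0}, {"offset": [0, 0, 0], "rot": [0, 0, -10.2], "gripper": 0}, {"offset": [0, 0, 0], "rot": [0, 0, -10.2], "gripper": 0}, {"offset": [0, 0, 0], "rot": [0, 0, -10.2], "gripper": 0}, {"offset": [0, 0, 0], "rot": [0, 0, -10.2], "gripper": 0}, {"offset": [0, 0, 0], "rot": [0, 0, -10.2], "gripper": 0}, {"offset": [0, 0, 0], "rot": [0, 0, -10.2], "gripper": 0}, {"offset": [0, 0, 0], "rot": [0, 0, 0], "gripper": 0}, {"offset": [0, 0, 0], "rot": [0, 0, 0], "gripper": 0}]}}

```text
time: 1.35
position: [0.2299, -0.6078, 0.2402]
tool_rot: [-1.973, -2.444, -0.0]
ft_force: [-0.5, 0.5, -0.3]
grip_width: 0.02
```

```bash
cat > delta.py <<'E'
from fit import *
from bench import ctrl
from scipy.spatial.transform import Rotation as Ro
def st():
    s=ctrl.get_state();R=Ro.from_rotvec(s["tool_rot"]).as_matrix();return s,R
def to(l):  # caddy local tip-centre -> tool offset of TCP
    s,R=st();w=W(p,l)[0]+[0,0,.008]
    return R.T@(w-s["position"])
def where():
    s,R=st();d=s["position"]+R[:,2]*.008-[p[0],p[1],0];c,q=np.cos(p[2]),np.sin(p[2])
    print("t",round(s["time"],2),"tip local mm",(1000*np.array([c*d[0]+q*d[1],-q*d[0]+c*d[1],d[2]])).round(1),"F",s["ft_force"].round(2),"gw",round(s["grip_width"],3),"yaw y",np.degrees(np.arctan2(R[1,1],R[0,1])).round(1),"tilt",R[:,2].round(3))
E
python3 - <<'E'
from delta import *
where();print(p);print("above behind",to([.070,.065,.21]).round(4),"low",to([.070,.065,.085]).round(4))
E
```

```text
[[ 0.5806  0.0947  0.042 ]
 [ 0.6292 -0.1388  0.042 ]
 [ 0.5762 -0.1492  0.042 ]
 [ 0.5228  0.0814  0.042 ]]
0.0592
0.2385
0.0541
0.2366
other 0.0448
other 0.1804
other 0.042
other 0.1793
t 1.35 tip local mm [-465.2 -490.8  232.2] F [-0.55  0.54 -0.31] gw 0.02 yaw y 12.2 tilt [-0.  0. -1.]
[ 0.57601786 -0.02689422  0.22138192]
above behind [0.5607 0.5301 0.0225] low [0.5606 0.5301 0.1475]
```

>>> {"fn": "carry_out", "kwargs": {"rows": [{"offset": [0.04, 0.038, 0], "rot": [0, 0, 0], "gripper": 0}, {"offset": [0.04, 0.038, 0], "rot": [0, 0, 0], "gripper": 0}, {"offset": [0.04, 0.038, 0], "rot": [0, 0, 0], "gripper": 0}, {"offset": [0.04, 0.038, 0], "rot": [0, 0, 0], "gripper": 0}, {"offset": [0.04, 0.038, 0], "rot": [0, 0, 0], "gripper": 0}, {"offset": [0.04, 0.038, 0], "rot": [0, 0, 0], "gripper": 0}, {"offset": [0.04, 0.038, 0], "rot": [0, 0, 0], "gripper": 0}]}}

```text
time: 2.22
position: [0.4309, -0.276, 0.2408]
tool_rot: [1.973, 2.444, -0.0]
ft_force: [0.8, 0.3, -0.1]
grip_width: 0.003
```

>>> {"fn": "carry_out", "kwargs": {"rows": [{"offset": [0.04, 0.038, 0], "rot": [0, 0, 0], "gripper": 0}, {"offset": [0.04, 0.038, 0], "rot": [0, 0, 0], "gripper": 0}, {"offset": [0.04, 0.038, 0], "rot": [0, 0, 0], "gripper": 0}, {"offset": [0.04, 0.038, 0], "rot": [0, 0, 0], "gripper": 0}, {"offset": [0.04, 0.038, 0], "rot": [0, 0, 0], "gripper": 0}, {"offset": [0.04, 0.038, 0], "rot": [0, 0, 0], "gripper": 0}, {"offset": [0.04, 0.038, 0], "rot": [0, 0, 0], "gripper": 0}, {"offset": [0, 0, 0], "rot": [0, 0, 0], "gripper": 0}]}}

```text
time: 3.22
position: [0.6305, 0.0593, 0.24]
tool_rot: [-1.96, -2.451, -0.005]
ft_force: [-0.6, -0.3, 0.2]
grip_width: 0.005
```

```bash
sed -i '/^print(P/d;/^for i in/d' fit.py; python3 - <<'E'
from delta import *
from bench import cams
where();print("low",to([.070,.065,.085]).round(4))
for n in("scene","top"):
    d=cams.get_image(n);pickle.dump(d,open(f"{n}1.pkl","wb"))
    if n=="scene":crop(d,180,110,200,180,3.3,"pics/s1.png")
    else: crop(d,220,130,150,130,4,"pics/t1.png")
E
```

```text
[[ 0.5806  0.0947  0.042 ]
 [ 0.6292 -0.1388  0.042 ]
 [ 0.5762 -0.1492  0.042 ]
 [ 0.5228  0.0814  0.042 ]]
t 3.23 tip local mm [ 72.   72.2 232. ] F [-0.61 -0.34  0.2 ] gw 0.005 yaw y 12.7 tilt [-0.001  0.004 -1.   ]
low [-0.0078 -0.0021  0.1469]
```

View pics/s1.png

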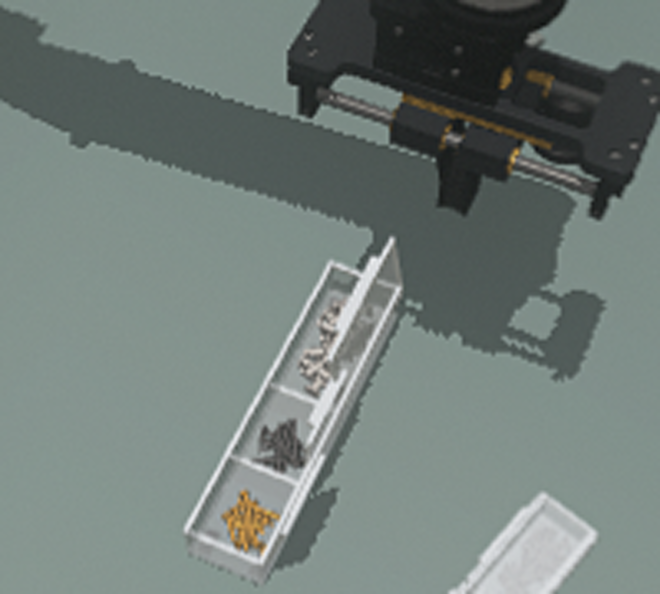

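View pics/t1.png

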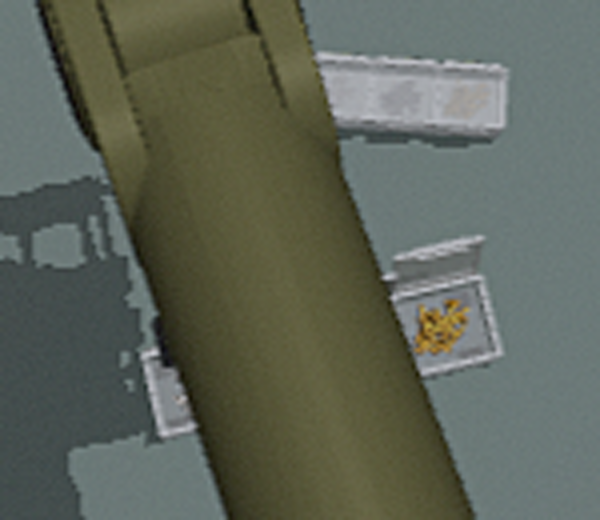

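The scene view shows closed fingertips at crop (455,205), behind and above the wide lid, with the caddy unmoved. Descending behind the lid.

>>> {"fn": "carry_out", "kwargs": {"rows": [{"offset": [-0.003, 0, 0.035], "rot": [0, 0, 0], "gripper": 0}, {"offset": [-0.003, 0, 0.035], "rot": [0, 0, 0], "gripper": 0}, {"offset": [-0.002, 0, 0.03], "rot": [0, 0, 0], "gripper": 0}, {"offset": [0, 0, 0.02], "rot": [0, 0, 0], "gripper": 0}, {"offset": [0, 0, 0.02], "rot": [0, 0, 0], "gripper": 0}, {"offset": [0, 0, 0], "rot": [0, 0, 0], "gripper": 0}, {"offset": [0, 0, 0], "rot": [0, 0, 0], "gripper": 0}]}}

```text
time: 4.2
position: [0.6326, 0.0451, 0.1015]
tool_rot: [1.969, 2.446, 0.002]
ft_force: [0.3, 0.6, 0.5]
grip_width: 0.005
```

```bash
python3 - <<'E'
from delta import *
from bench import cams
where()
d=cams.get_image("scene");pickle.dump(d,open("scene2.pkl","wb"))
crop(d,200,120,170,160,3.7,"pics/s2.png",proj(d,W(p,[[.07,.065,.09]])))
E
```

```text
[[ 0.5806  0.0947  0.042 ]
 [ 0.6292 -0.1388  0.042 ]
 [ 0.5762 -0.1492  0.042 ]
 [ 0.5228  0.0814  0.042 ]]
t 4.2 tip local mm [71.  57.9 93.5] F [0.34 0.63 0.45] gw 0.005 yaw y 12.3 tilt [ 0.002  0.    -1.   ]
```

View pics/s2.png

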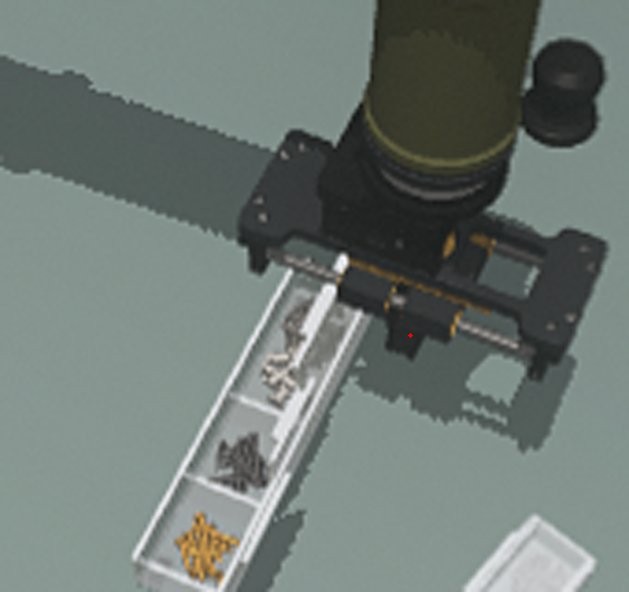

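>>> {"fn": "carry_out", "kwargs": {"rows": [{"offset": [0.004, -0.008, 0], "rot": [0, 0, 0], "gripper": 0}, {"offset": [0, -0.008, 0], "rot": [0, 0, 0], "gripper": 0}, {"offset": [0, -0.008, 0], "rot": [0, 0, 0], "gripper": 0}, {"offset": [0, -0.008, 0], "rot": [0, 0, 0], "gripper": 0}, {"offset": [0, -0.005, 0.001], "rot": [0, 0, 0], "gripper": 0}, {"offset": [0, -0.005, 0.001], "rot": [0, 0, 0], "gripper": 0}, {"offset": [0, -0.005, 0.002], "rot": [0, 0, 0], "gripper": 0}, {"offset": [0, -0.005, 0.002], "rot": [0, 0, 0], "gripper": 0}, {"offset": [0, 0, 0], "rot": [0, 0, 0], "gripper": 0}]}}

```text
time: 5.38
position: [0.5797, 0.0375, 0.0942]
tool_rot: [-1.97, -2.447, 0.001]
ft_force: [-0.1, -0.8, 0.1]
grip_width: 0.004
```

```bash
python3 - <<'E'
from delta import *
from bench import cams
where()
d=cams.get_image("scene");pickle.dump(d,open("scene3.pkl","wb"))
crop(d,200,120,170,160,3.7,"pics/s3.png")
E
```

```text
[[ 0.5806  0.0947  0.042 ]
 [ 0.6292 -0.1388  0.042 ]
 [ 0.5762 -0.1492  0.042 ]
 [ 0.5228  0.0814  0.042 ]]
t 5.38 tip local mm [17.7 62.  86.2] F [-0.08 -0.82  0.06] gw 0.004 yaw y 12.3 tilt [-0.001 -0.    -1.   ]
```

View pics/s3.png

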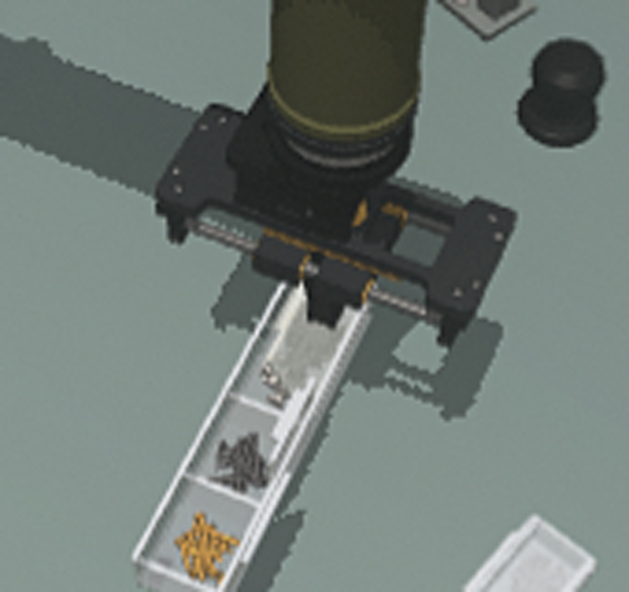

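The lid now leans forward over its compartment at crop (300,340), and the caddy is still in place. Continuing the arc.

>>> {"fn": "carry_out", "kwargs": {"rows": [{"offset": [0, -0.004, 0.0025], "rot": [0, 0, 0], "gripper": 0}, {"offset": [0, -0.004, 0.0025], "rot": [0, 0, 0], "gripper": 0}, {"offset": [0, -0.004, 0.0035], "rot": [0, 0, 0], "gripper": 0}, {"offset": [0, -0.004, 0.0035], "rot": [0, 0, 0], "gripper": 0}, {"offset": [0, -0.003, 0.0045], "rot": [0, 0, 0], "gripper": 0}, {"offset": [0, -0.002, 0.0045], "rot": [0, 0, 0], "gripper": 0}, {"offset": [0, -0.002, 0.004], "rot": [0, 0, 0], "gripper": 0}, {"offset": [0, -0.001, 0.004], "rot": [0, 0, 0], "gripper": 0}, {"offset": [0, 0, 0], "rot": [0, 0, 0], "gripper": 0}]}}

```text
time: 6.55
position: [0.5565, 0.0326, 0.0651]
tool_rot: [-1.97, -2.447, 0.001]
ft_force: [-0.2, 0.8, -1.1]
grip_width: 0.008
```

```bash
sed -i '/print(P/d' fit.py; python3 - <<'E'
from delta import *
from bench import cams
where()
d=cams.get_image("scene");pickle.dump(d,open("scene4.pkl","wb"))
crop(d,200,120,170,160,3.7,"pics/s4.png")
E
```

```text
Traceback (most recent call last):
  File "delta.py", line 1, in <module>
    from fit import *
  File "fit.py", line 16, in <module>
    r=least_squares(f,[P[:,0].mean(),P[:,1].mean(),.2]);p=r.x
                       ^
NameError: name 'P' is not defined
```

```bash
sed -i 's/P\[:,0\].mean(),P\[:,1\].mean()/.576,-.027/' fit.py; python3 - <<'E'
from delta import *
from bench import cams
where()
d=cams.get_image("scene");pickle.dump(d,open("scene4.pkl","wb"))
crop(d,200,120,170,160,3.7,"pics/s4.png")
E
```

```text
t 6.55 tip local mm [-6.  62.3 57.1] F [-0.21  0.78 -1.09] gw 0.008 yaw y 12.3 tilt [-0.001  0.    -1.   ]
```

View pics/s4.png

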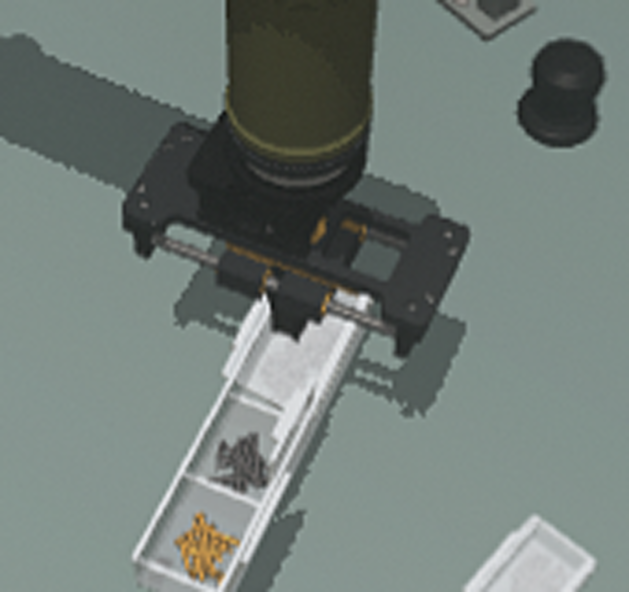

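The lid is nearly down and the caddy hasn't moved. Lowering slowly and watching the force.

>>> {"fn": "carry_out", "kwargs": {"rows": [{"offset": [0, -0.002, 0.003], "rot": [0, 0, 0], "gripper": 0}, {"offset": [0, -0.002, 0.003], "rot": [0, 0, 0], "gripper": 0}, {"offset": [0, 0, 0.002], "rot": [0, 0, 0], "gripper": 0}, {"offset": [0, 0, 0.001], "rot": [0, 0, 0], "gripper": 0}, {"offset": [0, 0, 0.001], "rot": [0, 0, 0], "gripper": 0}, {"offset": [0, 0, 0], "rot": [0, 0, 0], "gripper": 0}, {"offset": [0, 0, 0], "rot": [0, 0, 0], "gripper": 0}]}}

```text
time: 7.48
position: [0.553, 0.0317, 0.0555]
tool_rot: [1.97, 2.447, 0.0]
ft_force: [-0.0, 0.2, 0.2]
grip_width: 0.005
```

```bash
python3 -c "
from delta import *
where()"
```

```text
t 7.47 tip local mm [-9.6 62.3 47.5] F [-0.04  0.15  0.16] gw 0.005 yaw y 12.3 tilt [ 0. -0. -1.]
```

>>> {"fn": "carry_out", "kwargs": {"rows": [{"offset": [0, 0, 0.001], "rot": [0, 0, 0], "gripper": 0}, {"offset": [0, 0, 0.001], "rot": [0, 0, 0], "gripper": 0}, {"offset": [0, 0, 0], "rot": [0, 0, 0], "gripper": 0}, {"offset": [0, 0, 0], "rot": [0, 0, 0], "gripper": 0}]}}

```text
time: 7.98
position: [0.5529, 0.0317, 0.0535]
tool_rot: [1.97, 2.447, -0.0]
ft_force: [0.4, -0.2, 0.2]
grip_width: 0.004
```

>>> {"fn": "carry_out", "kwargs": {"rows": [{"offset": [0, 0, 0.0005], "rot": [0, 0, 0], "gripper": 0}, {"offset": [0, 0, 0], "rot": [0, 0, 0], "gripper": 0}, {"offset": [0, 0, 0], "rot": [0, 0, 0], "gripper": 0}]}}

```text
time: 8.35
position: [0.553, 0.0318, 0.0532]
tool_rot: [1.97, 2.447, -0.0]
ft_force: [-0.8, -0.6, 2.3]
grip_width: 0.004
```

>>> {"fn": "carry_out", "kwargs": {"rows": [{"offset": [0, 0, 0.0005], "rot": [0, 0, 0], "gripper": 0}, {"offset": [0, 0, 0], "rot": [0, 0, 0], "gripper": 0}, {"offset": [0, 0, 0], "rot": [0, 0, 0], "gripper": 0}]}}

```text
time: 8.72
position: [0.5529, 0.0318, 0.0527]
tool_rot: [1.97, 2.447, -0.0]
ft_force: [-2.2, -1.1, 3.6]
grip_width: 0.004
```

>>> {"fn": "carry_out", "kwargs": {"rows": [{"offset": [0, 0, 0.0005], "rot": [0, 0, 0], "gripper": 0}, {"offset": [0, 0, 0], "rot": [0, 0, 0], "gripper": 0}, {"offset": [0, 0, 0], "rot": [0, 0, 0], "gripper": 0}]}}

```text
time: 9.1
position: [0.5529, 0.0318, 0.0523]
tool_rot: [1.97, 2.447, -0.0]
ft_force: [-2.9, -1.5, 6.3]
grip_width: 0.009
```

The force climbs steadily from 2.3 to 6.3 N over 1 mm, so the lid is on its hard stop with the panel flexing. Withdrawing straight up.

>>> {"fn": "carry_out", "kwargs": {"rows": [{"offset": [0, 0, -0.003], "rot": [0, 0, 0], "gripper": 0}, {"offset": [0, 0, -0.01], "rot": [0, 0, 0], "gripper": 0}, {"offset": [0, 0, -0.03], "rot": [0, 0, 0], "gripper": 0}, {"offset": [0, 0, -0.04], "rot": [0, 0, 0], "gripper": 0}, {"offset": [0, 0, -0.04], "rot": [0, 0, 0], "gripper": 0}, {"offset": [0, 0, -0.04], "rot": [0, 0, 0], "gripper": 0}]}}

```text
time: 9.85
position: [0.5528, 0.0319, 0.2167]
tool_rot: [1.969, 2.447, 0.001]
ft_force: [0.4, -0.1, 0.2]
grip_width: 0.004
```

>>> {"fn": "carry_out", "kwargs": {"rows": [{"offset": [0.04, -0.02, 0], "rot": [0, 0, 0], "gripper": 0}, {"offset": [0.04, -0.02, 0], "rot": [0, 0, 0], "gripper": 0}, {"offset": [0.04, -0.02, 0], "rot": [0, 0, 0], "gripper": 0}, {"offset": [0.04, -0.02, 0], "rot": [0, 0, 0], "gripper": 0}, {"offset": [0.04, 0, 0], "rot": [0, 0, 0], "gripper": 0}, {"offset": [0.04, 0, 0], "rot": [0, 0, 0], "gripper": 0}, {"offset": [0, 0, 0], "rot": [0, 0, 0], "gripper": 0}]}}

```text
time: 10.72
position: [0.4219, 0.2529, 0.2156]
tool_rot: [-1.961, -2.453, -0.003]
ft_force: [-0.2, -1.0, 0.0]
grip_width: 0.004
```

```bash
python3 - <<'E'
from delta import *
from bench import cams
where()
for n in("scene","top"):
    d=cams.get_image(n);pickle.dump(d,open(f"{n}5.pkl","wb"))
    a=pickle.load(open(f"{n}0.pkl","rb"))
    x0,y0,w,h=(225,165,80,130) if n=="scene" else (240,180,125,70)
    k=4.5 if n=="scene" else 6
    c=lambda q:cv2.resize(q["img"][y0:y0+h,x0:x0+w,::-1],None,fx=k,fy=k,interpolation=cv2.INTER_CUBIC)
    b=c(d)
    for ang,col in((0,(0,255,0)),):
        L=W(p,[(.029-rr,y,.045) for rr,y in((0,.007),(.065,.007),(.065,.117),(0,.117))])
        cv2.polylines(b,[((proj(d,L)+.5-[x0,y0])*k).astype(int)],True,col,1)
    if n=="scene": cv2.imwrite("pics/f_s.png",np.hstack([c(a),b]))
    else: cv2.imwrite("pics/f_t.png",cv2.resize(np.vstack([c(a)[:300],c(d)[:300]]),None,fx=.95,fy=.95))
E
```

```text
t 10.72 tip local mm [-88.9 306.8 207.6] F [-0.25 -0.98  0.03] gw 0.004 yaw y 12.7 tilt [ 0.     0.002 -1.   ]
```

View pics/f_s.png

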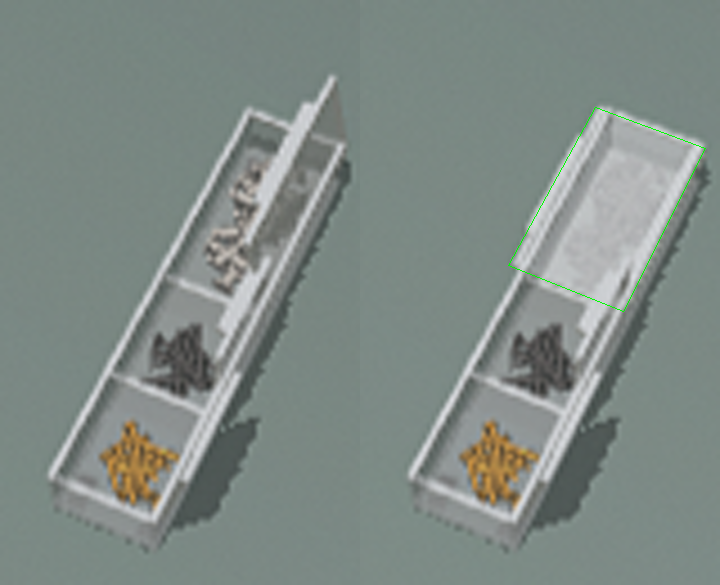

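View pics/f_t.png

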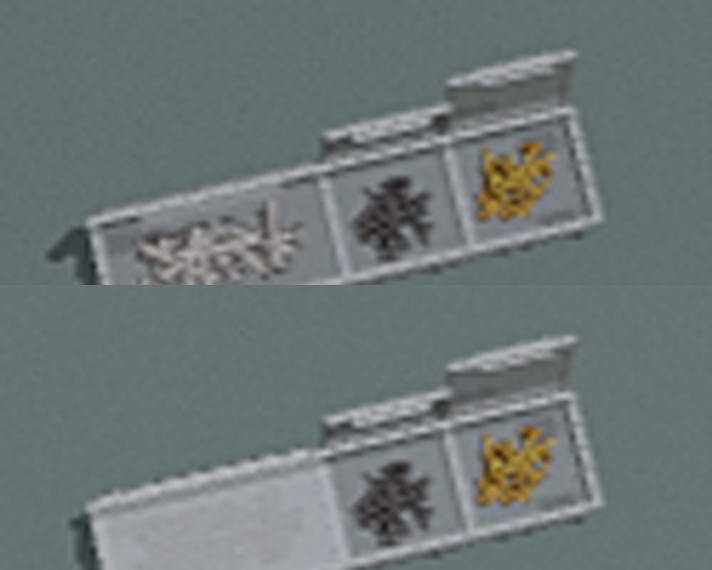

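The after pictures show the wide lid shut, lying on the predicted closed outline at crop (510-705,105-310). The caddy and both narrow lids are at the same pixels as before.

```bash
python3 -c "
from bench import workorder
print(workorder.close_job())"
```

```text
the job is handed in; nothing more can be done
None
```

The wide lid of the stocked screw caddy is shut. I swung it over from behind with the closed fingertips, pressed it down to about 6 N, lifted straight up and handed the job in at about 11 s.

- **Caddy choice:** the stocked box measured about 238 x 57 mm, while the look-alike was only 180 x 43 mm and already shut.
- **Lid fully home:** the fingertips met firm resistance at a height of about 45 mm, which is the rim plus the lid's thickness. The force then rose steadily with depth, and the final scene picture matches the closed-lid outline.
- **Nothing else disturbed:** by eye, the before and after crops show the caddy and both narrow lids unchanged. I did not compare the other objects after the move, but the tool was well clear of them.
- **Handover state:** the tool was off everything, with force readings at noise level (1 N or less).
- **Limits:** the sideways force reached about 3 N during the final press, and the pictures show no shift from it. I could not read the lid angle directly, so "fully home" rests on the contact height, the force rise and the outline. No check failed or disagreed.

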